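# Stage a bottle and hold the sample carrier's gate open

## Robot

A 6-joint arm with a two-finger parallel gripper is mounted at the origin on a cart in front of the work surface, level with it; the furniture and walls round the work are solid. World frame = base frame: x ahead of the robot, y to its left, z up, the work surface at z = 0. Lengths are in mm, angles in degrees, forces in N, time in s.
With the tool pointing down it reaches from about 300 to 850 mm from the base axis. Payload 4.2 kg.
Tool frame: the origin (TCP) lies at the centre of the arm's flange, where the gripper is bolted on; the fingertips stand 191 mm ahead of it and the grasp point (between the pads) lies 172 mm ahead of it; z points along the fingers, y is the direction in which the jaws open and shut (so a half turn about z gives the same grasp; the last joint's range is limited). The gripper opens to 91 mm and grips with 3 to 60 N. Pads are 32 mm wide; open, the fingers measure 118 mm over their backs; the gripper's body (76 mm by 178 mm) begins 60 mm behind the grasp point.
Start: joints at [73.74, 18.312, 89.639, -0, 72.044, -1.146], TCP at [149.929, 555.107, 404.776] pointing down, gripper open.
Joint ranges: [-177.97, 177.97], [-48.28, 115.42], [12.27, 149.76], [-77.06, 257.06], [2.81, 150.46], [-146.56, 146.56]. Speed limits (degrees/s): [147.25, 147.25, 180, 180, 180, 180].

## Interface

Orientations are given as [roll, pitch, yaw] about the fixed x, y, z axes, in that order (R = Rz(yaw) Ry(pitch) Rx(roll)).
In Python, from workcell import status, vision, ticket gives the robot as it stands.
- The arm moves only by the shell command python3 -m jog 'ROWS' [FORCE]. ROWS is JSON, a list of rows, each a list of 7 numbers: the finger opening in m, from 0 to 0.0912, then the shift along the tool's x, y, z in m, then the turn, a rotation vector about the tool's x, y, z in rad. A call has 1 to 12 rows; each row shifts and turns the commanded pose from where the row before left it, along the tool's axes as they then stand; what a row does not reach is not made up. A row lasts 1/8 s, in which the tool goes at most 62.5 mm and 10.7 degrees, less where a joint would pass 70% of its speed; a pose out of reach is approached as far as the arm can. A call with a gripper value outside its range is refused whole. The fingers move at their own pace and stop on an object; FORCE is the grip in N (left out, the last holds). Time passes only in rows, so rows that do not move let the fingers close. It gives the time, the measured TCP pose, the force and the opening at its end, in the units of the state.
- status.state(): the state, without advancing time (a new reading comes with each control period).
- vision.grab_frame(name): name is "scene" or "top" or "wrist"; returns a dict with "color" (420x560x3 uint8, blue, green, red), "depth" (420x560 float32, mm along the optical axis (not along the pixel's ray), 0 where there is no reading), "fov_y" (degrees; the focal length in pixels is half the picture's height over the tangent of half this angle, whatever the lens; pixels are square), "cx", "cy" (the principal point, pixels), "pose" (4x4, takes a point from camera to world coordinates). Camera axes: x right, y down, z forward; pixel columns grow to the right and rows downward; lengths in mm; the calibration is good to about 2 mm. A picture is of the moment at which its call begins.
- ticket.job_done(): hands the job in, once; it reports no verdict.
Trained networks look in the newest picture that a camera, given by its name, has taken for a name from the list of things; names that differ only in an ending like _2 or _b are one class to them, and where a whole thing is asked for, a point or a joint stands for the part that bears it (a point fixed in the world has none). Each returns a list of dicts, best first, with "p" (0 to 1); they miss things now and then, are a little off and sometimes report something else, mostly with a low value. They report only what shows in the picture. A call takes as long as a camera call.
- vision.find_in(camera, label): "location" ([x, y, z] in mm, in world coordinates, good to about 4 mm: the middle of the surface that is visible of it).
- vision.silhouettes(camera, label): "pixels" (420x560 bool, what is visible of it).
The state is a dict: "time_s": time; "qpos": joint angles; "qvel": joint speeds; "effort": joint torques, N m; "ee_pos": TCP position; "ee_rot": TCP orientation; "force": force on the tool from outside, world axes, zero at the start; "torque": the same for the moment, N m; "gripper_width": finger opening in mm.
Only numpy, scipy, OpenCV 4.12 (cv2) and the standard library are available. Lean on these libraries where they do the work, as an engineer would, in place of code of your own. Each camera call takes 0.05 s, during which the arm holds its last target.

## Task

Get the sample carrier ready for loading: stand the dropper bottle upright in the white ring on the carrier's side and let go of it. Then release the gate by squeezing the orange catch fully first and the blue catch after it, and pull the gate by its black post past the detent until it is wide open, about at a right angle. Finish while still holding the gate open by the post, since it swings back when let go; do not disturb the timer, the red dish or the blue box.

Things in the scene. Friction and masses are not known exactly. Their poses are not given: they have to be found in the camera images.
- carrier: Fixed sample carrier: grey base 12 mm thick, clear walls, aluminium beam along the top front (top face 80 mm above the bench), hinged gate in front. Origin at bench height under the middle of the shut gate; own x points from the gate into the carrier (away from the robot), y left along the gate, z up. May be turned up to 12 degrees. Nothing on it is over 120 mm high.
- ring_floor (a point): Centre of the floor inside the white ring on the carrier's right-hand side step; 12 mm above the bench. The ring is 44 mm outside, 31 mm inside diameter, and its rim is 22 mm above this floor. The ring is open at the top.
- oil_bottle: Loose dropper bottle, 74 mm tall, 28 to 56 g, standing upright. Origin at the centre of its underside, z up. Round glass body 26 mm in diameter from 0 to 44 mm height, collar 17 mm in diameter to 48 mm, black rubber dropper top about 13 mm in diameter from 48 to 74 mm (rigid).
- orange_catch: Orange squeeze catch on the carrier's beam, left or right of the blue one, 78 mm from it. Origin: middle of its 4 mm foot plate, 80 mm above the bench; axes as the carrier's. Fixed orange lug at y -17 to -9 mm, sliding orange tab at y +9 to +17 mm at rest; both 20 mm wide in x about x = 0, tops 40 mm above the origin. To be pinched from above, along y.
- blue_catch: The blue squeeze catch, the same in shape, size and axes as the orange one, beside it on the beam.
- orange_tab (a joint): Travel of the orange tab towards its lug (catch's -y), m: 0 at rest (up to 0.001 at the start), 0.012 fully squeezed (stop; lug and tab then measure 22 mm over both, middle at y -6 mm). About 4 N of friction; stays where left. A low steel hook on it (to x -48 mm, y +30 mm, 14 mm above the origin) blocks the gate until about 8 mm.
- blue_tab (a joint): The same for the blue tab.
- gate (a joint): Gate angle, rad: 0 shut, grows as it swings towards the robot (clockwise from above, hinge at the gate's left end), stop at 1.75. A spring shuts it (0.08 Nm at 0, 0.2 Nm at 1.5). At 0.4 to 0.65 it must be pulled over a sprung detent ball, 3 to 5 N more at the post; let go beyond, it falls back to the detent, about 0.62: it stays wide open only while held.
- gate_hinge (a point): Point on the gate's vertical hinge axis, 86 mm above the bench.
- gate_grip (a point): Point on the axis of the gate's handle, 84 mm above the bench: an upright round black post, 14 mm in diameter, from 24 to 102 mm above the bench, 38 mm in front of the gate near its free end, 126 mm from the hinge axis. Two steel stays join it to the gate, up to 54 mm above the bench. Moves with the gate. Good to pinch from above.
- timer: Bystander: bench timer, 58x70x19 mm, origin at the centre of its underside. Leave alone.
- red_dish: Bystander: shallow round dish with reddish contents, 56 mm across, 14 mm high, origin at the centre of its underside. Leave alone.
- slide_box: Bystander: blue box, 74x98x40 mm, origin at the centre of its underside. Leave alone.

How it is judged (in metres and radians):
On the way, in this order (a step that is already met when the one before it is completed fails the run):
1. the bottle stands upright in the ring, let go (horizontal distance between oil_bottle and ring_floor below 0.006 m and z of oil_bottle in the frame of ring_floor below 0.005 m and angle between oil_bottle's own z axis and vertical below 0.12 rad and contact force between the fingers and oil_bottle below 0.1 N), for 0.2 s.
2. the orange catch is squeezed, the blue one not yet (value of joint orange_tab above 0.009 m and value of joint blue_tab below 0.004 m), for 0.1 s.
3. the blue catch is squeezed too (value of joint orange_tab above 0.008 m and value of joint blue_tab above 0.009 m), for 0.1 s.
4. the gate has been pulled past its detent (value of joint gate above 0.8 rad), for 0.05 s.
At the end, for the whole second after the job is handed in: Bottle upright in the ring (centre within 6 mm, floor within 5 mm, tilt under 0.12 rad), both catches still squeezed over 7 mm, gate still and beyond 1.25 rad, fingers pressing on it (over 0.5 N) with the grasp point within 40 mm of the post's marked point (horizontal distance between oil_bottle and ring_floor below 0.006 m and z of oil_bottle in the frame of ring_floor below 0.005 m and angle between oil_bottle's own z axis and vertical below 0.12 rad and linear speed of oil_bottle below 0.02 m/s and value of joint gate above 1.25 rad and not (velocity of joint gate above 0.1 rad/s) and not (velocity of joint gate below -0.1 rad/s) and contact force between the fingers and gate above 0.5 N and distance between the grasp point and gate_grip below 0.04 m and value of joint each of orange_tab, blue_tab above 0.007 m); the arm keeps its last pose, push and grip.
It fails at once if the blue catch was squeezed while the orange one still locked (value of joint blue_tab above 0.005 m and value of joint orange_tab below 0.007 m).
It fails at once if the timer was disturbed (moved over 25 mm) (distance of timer from where it was at the start of the episode above 0.025 m).
It fails at once if the red dish was disturbed (moved over 25 mm) (distance of red_dish from where it was at the start of the episode above 0.025 m).
It fails at once if the blue box was disturbed (moved over 25 mm) (distance of slide_box from where it was at the start of the episode above 0.025 m).
It also fails if it takes over 58 s, if anything falls off the work surface, if the arm or the gripper's body presses on something with over 40 N, if the wrist force passes 120 N, or if a joint passes its speed limit or range.

## Working session

There is one attempt and no reset: what is moved stays moved. The work goes in short steps, Python scripts to look and compute and a shell command to move; the robot and the scene stay as the last step left them, time stands still between calls to the robot, and variables do not carry over. Pictures are saved under pics/ and viewed, and the job is handed in when it is done.

```bash
ls; mkdir -p pics; python3 - <<'E'
from workcell import status, vision
import cv2
print(status.state())
for n in ["scene","top","wrist"]:
    f=vision.grab_frame(n); cv2.imwrite(f"pics/{n}0.png",f["color"]); print(n,f["fov_y"],f["cx"],f["cy"],f["pose"].round(3).tolist())
E
```

```text
pics
{'time_s': 0.0, 'qpos': array([ 7.37382223e+01,  1.83519858e+01,  8.97070581e+01,  7.95429916e-04,
        7.20431868e+01, -1.14453375e+00]), 'qvel': array([ 0.02001233,  0.03086176, -0.06808175,  0.00072629,  0.02160053,
        0.09545333]), 'effort': array([-9.47315275e-04, -4.12453401e+01, -2.31962532e+01,  7.24399835e-02,
        4.58160380e-02, -1.56273081e-04]), 'ee_pos': array([149.89433454, 554.94534348, 403.91210177]), 'ee_rot': array([-1.79897805e+02, -2.79810598e-03,  1.64882508e+02]), 'force': array([-0.15773185, -0.63604279,  0.45413138]), 'torque': array([ 0.03341054,  0.00878043, -0.01727799]), 'gripper_width': 91.04895140537396}
scene 44.341218553425946 281.90262945741745 206.79797516614457 [[0.859, -0.39, 0.331, 157.828], [-0.511, -0.649, 0.563, -435.363], [-0.005, -0.653, -0.757, 966.22], [0.0, 0.0, 0.0, 1.0]]
top 48.08350820314157 270.5492755705896 210.22738867609394 [[-0.002, -0.983, 0.182, 381.297], [-1.0, 0.002, -0.002, 222.823], [0.001, -0.182, -0.983, 1064.119], [0.0, 0.0, 0.0, 1.0]]
wrist 64.6899768214546 275.17159871179564 212.58285166635517 [[0.261, 0.932, 0.251, 79.222], [0.965, -0.251, -0.07, 573.559], [-0.002, 0.261, -0.965, 383.14], [0.0, 0.0, 0.0, 1.0]]
```

View pics/scene0.png

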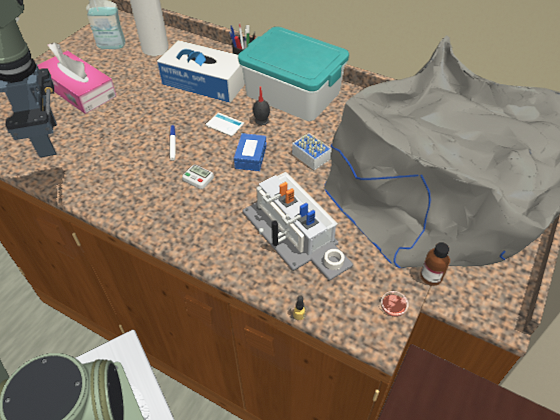

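View pics/top0.png

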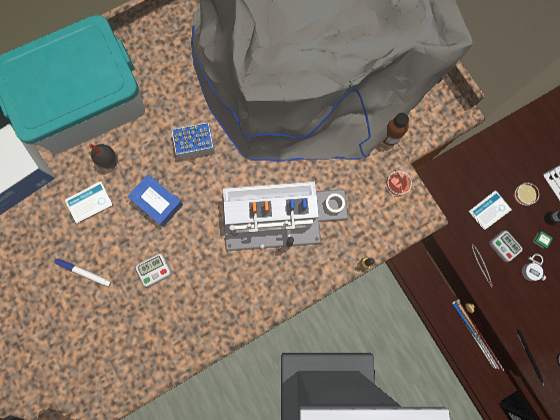

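View pics/wrist0.png

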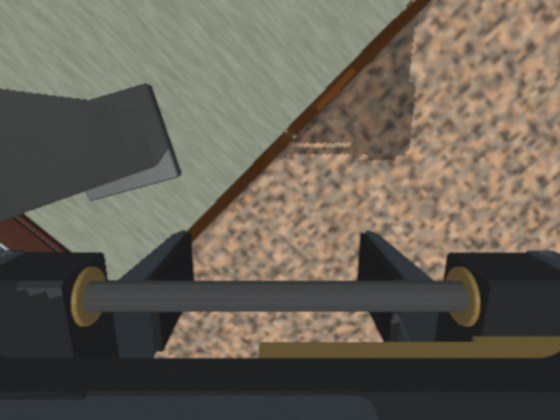

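```bash
python3 - <<'E'
from workcell import status, vision
for cam in ["scene","top"]:
    for n in ["carrier","ring_floor","oil_bottle","orange_catch","blue_catch","orange_tab","blue_tab","gate","gate_hinge","gate_grip","timer","red_dish","slide_box"]:
        try: r=vision.find_in(cam,n)
        except Exception as e: r=[];print(n,e)
        print(cam,n,[(x["location"].round(0).tolist() if hasattr(x["location"],'round') else x["location"],round(x["p"],2)) for x in r[:3]])
print(status.state()["time_s"])
E
```

```text
scene carrier [([556.8, 171.6, 39.3], 0.68)]
scene ring_floor [([554.8, 175.1, 34.3], 0.88), ([532.6, 182.5, 55.5], 0.6)]
scene oil_bottle [([459.3, -0.3, 21.7], 0.8)]
scene orange_catch [([561.0, 246.7, 93.6], 0.85)]
scene blue_catch [([571.0, 170.6, 93.4], 0.94)]
scene orange_tab [([558.4, 252.0, 97.3], 0.5)]
scene blue_tab [([566.6, 172.9, 95.8], 0.62), ([636.6, -74.3, 6.4], 0.51)]
scene gate [([531.0, 183.8, 58.2], 0.76)]
scene gate_hinge [([556.0, 169.5, 33.5], 0.61)]
scene gate_grip [([530.7, 180.5, 53.0], 0.81)]
scene timer [([441.7, 474.7, 18.6], 0.58)]
scene red_dish [([638.8, -76.0, 0.7], 0.71)]
scene slide_box [([593.6, 468.9, 38.8], 0.93)]
top carrier [([557.4, 204.3, 74.7], 0.71)]
top ring_floor [([556.4, 203.0, 72.9], 0.85)]
top oil_bottle []
top orange_catch [([560.0, 248.9, 85.3], 0.69), ([535.5, 205.2, 81.4], 0.53), ([596.9, 476.5, 42.1], 0.53)]
top blue_catch [([566.3, 172.9, 83.4], 0.56)]
top orange_tab [([548.7, 250.9, 92.1], 0.59)]
top blue_tab [([555.7, 180.7, 91.9], 0.7)]
top gate [([535.7, 210.1, 78.1], 0.94)]
top gate_hinge [([562.7, 204.0, 71.9], 0.72)]
top gate_grip [([535.2, 205.9, 79.2], 0.78)]
top timer [([447.7, 482.8, 11.8], 0.98)]
top red_dish [([645.1, -80.8, 1.7], 0.78), ([560.3, 201.1, 72.5], 0.27)]
top slide_box [([594.6, 474.8, 36.7], 0.75), ([448.5, 482.9, 12.0], 0.2)]
1.45
```

```bash
cat > h.py <<'E'
import numpy as np, cv2
from workcell import status, vision
def cloud(f):
    d=f["depth"].astype(float); H,W=d.shape; fl=H/2/np.tan(np.radians(f["fov_y"])/2)
    v,u=np.mgrid[:H,:W]
    P=np.stack([(u-f["cx"])/fl*d,(v-f["cy"])/fl*d,d,np.ones_like(d)],-1)@f["pose"].T
    P=P[...,:3]; P[d<=0]=np.nan
    return P
def crop(f,x0,y0,x1,y1,s,name):
    cv2.imwrite(name,cv2.resize(f["color"][y0:y1,x0:x1],None,fx=s,fy=s,interpolation=cv2.INTER_CUBIC))
E
python3 - <<'E'
from h import *
for n,b in [("top",(210,170,390,280)),("scene",(230,160,420,325))]:
    f=vision.grab_frame(n); P=cloud(f); np.save(f"{n}.npy",P)
    crop(f,*b,4,f"pics/{n}1.png")
    x=P[...,0];y=P[...,1];z=P[...,2]
    m=(x>480)&(x<640)&(y>100)&(y<320)
    # beam top
    mm=m&(abs(z-80)<4); print(n,"beam pts",mm.sum())
    if mm.sum(): 
        c=np.stack([x[mm],y[mm]],1).astype(np.float32); print(cv2.minAreaRect(c), z[mm].mean())
    mm=m&(z>100); print("high",mm.sum())
    for r in np.c_[x[mm],y[mm],z[mm]][::max(1,mm.sum()//40)].round(0): print(r.tolist(),end=" ")
    # bench
    b=(x>480)&(x<640)&(y>100)&(y<320)&(z<8);print("\nbench z",np.nanmedian(z[b]))
    # bottle
    b=(x>420)&(x<520)&(y>-50)&(y<60)&(z>10); print("bottle",b.sum(),[np.nanmedian(a[b]).round(1) for a in(x,y,z)], np.nanmax(z[b]) if b.sum() else 0)
    for lo,hi in [(5,44),(50,80)]:
        bb=b&(z>lo)&(z<hi); print(lo,bb.sum(),x[bb].min() if bb.any() else 0,x[bb].max() if bb.any() else 0,y[bb].min()if bb.any() else 0,y[bb].max()if bb.any() else 0)
E
```

```text
top beam pts 2126
((554.28466796875, 220.11944580078125), (131.8771209716797, 199.99411010742188), 4.473058223724365) 80.09790786707558
high 220
[583.0, 154.0, 116.0] [580.0, 156.0, 118.0] [577.0, 179.0, 122.0] [577.0, 153.0, 121.0] [575.0, 181.0, 123.0] [576.0, 154.0, 117.0] [573.0, 255.0, 122.0] [574.0, 228.0, 118.0] [573.0, 175.0, 120.0] [575.0, 148.0, 113.0] [572.0, 235.0, 116.0] [574.0, 183.0, 106.0] [573.0, 156.0, 113.0] [569.0, 257.0, 121.0] [569.0, 228.0, 120.0] [569.0, 175.0, 120.0] [569.0, 148.0, 119.0] [568.0, 232.0, 118.0] [567.0, 179.0, 121.0] [567.0, 153.0, 118.0] [565.0, 255.0, 118.0] [566.0, 226.0, 114.0] [567.0, 156.0, 110.0] [563.0, 259.0, 119.0] [563.0, 230.0, 119.0] [563.0, 177.0, 118.0] [563.0, 153.0, 119.0] [560.0, 255.0, 123.0] [561.0, 228.0, 119.0] [561.0, 175.0, 118.0] [561.0, 259.0, 111.0] [558.0, 232.0, 122.0] [560.0, 179.0, 112.0] [562.0, 150.0, 103.0] [557.0, 232.0, 119.0] [560.0, 176.0, 102.0] [557.0, 233.0, 108.0] [554.0, 255.0, 110.0] [504.0, 181.0, 101.0] [501.0, 179.0, 103.0] [499.0, 181.0, 102.0] [497.0, 183.0, 103.0] [495.0, 185.0, 102.0] [493.0, 1
[... 952 characters left out ...]
2.0, 120.0] [560.0, 172.0, 119.0] [580.0, 174.0, 105.0] [575.0, 174.0, 104.0] [569.0, 174.0, 105.0] [561.0, 174.0, 106.0] [573.0, 153.0, 120.0] [563.0, 172.0, 104.0] [575.0, 148.0, 120.0] [571.0, 149.0, 118.0] [564.0, 147.0, 121.0] [564.0, 154.0, 112.0] [578.0, 147.0, 110.0] [572.0, 147.0, 110.0] [568.0, 149.0, 107.0] [565.0, 147.0, 107.0] [500.0, 186.0, 101.0] [502.0, 181.0, 101.0] [495.0, 178.0, 102.0] [495.0, 173.0, 101.0] 
bench z -0.7628189002570025
bottle 193 [np.float64(453.4), np.float64(4.1), np.float64(36.8)] 74.35312963715194
5 120 442.8098796048384 470.7006286073688 -5.27547692058198 19.35165974862315
50 52 450.9942080074063 462.9969208088849 0.9517523005069961 12.175654369457675
```

View pics/top1.png

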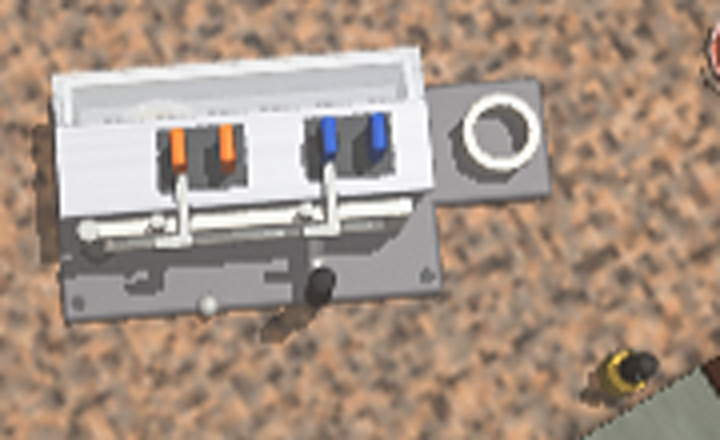

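View pics/scene1.png

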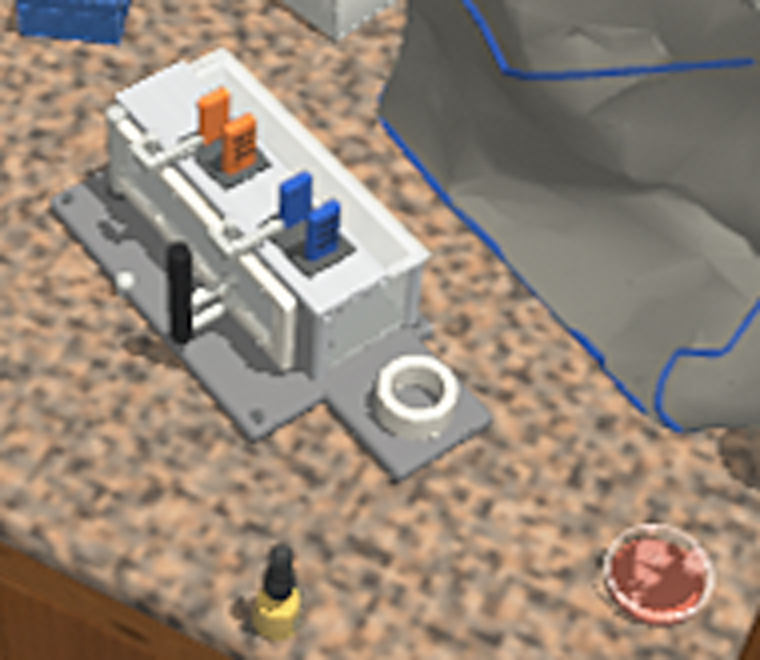

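```bash
python3 - <<'E'
from h import *
for n in ["top","scene"]:
    P=np.load(n+".npy"); x,y,z=P[...,0],P[...,1],P[...,2]
    m=(z>114)&(z<126)&(y>100)&(y<320)&(x>480)&(x<640)
    _,L,S,C=cv2.connectedComponentsWithStats(m.astype(np.uint8),connectivity=8)
    for i in range(1,len(S)):
        k=L==i
        if k.sum()>8: print(n,"tab",k.sum(),x[k].mean().round(1),y[k].mean().round(1),z[k].mean().round(1),cv2.minAreaRect(np.c_[x[k],y[k]].astype(np.float32)))
    m=(z>96)&(z<106)&(x>470)&(x<520)&(y>160)&(y<205); print("post",m.sum(),x[m].mean(),y[m].mean(),z[m].mean(), x[m].min(),x[m].max(),y[m].min(),y[m].max())
    m=(z>30)&(z<38)&(x>520)&(x<600)&(y>60)&(y<120); (c,r)=cv2.minEnclosingCircle(np.c_[x[m],y[m]].astype(np.float32)); print("ring",m.sum(),c,r, x[m].mean(),y[m].mean())
    m=(z>8)&(z<16)&(x>450)&(x<620)&(y>50)&(y<340); print("base",m.sum())
    m=(z>76)&(z<84)&(x>480)&(x<640)&(y>100)&(y<320)
    # beam front edge points by y bins: 
    for y0 in range(125,320,25):
        k=m&(abs(y-y0)<6); print(y0,np.sort(x[k])[[3,-4]].round(0) if k.sum()>8 else 0,end=" ")
    print()
    m=(z>62)&(z<80)&(x>440)&(x<475)&(y>-20)&(y<30);print("bottletop",x[m].mean(),y[m].mean(),z[m].max())
E
```

```text
top tab 38 569.7 178.0 119.9 ((570.226318359375, 177.9129638671875), (18.91090202331543, 7.86771297454834), 6.804612636566162)
top tab 37 572.0 152.3 119.5 ((572.625244140625, 152.35104370117188), (20.11127471923828, 7.276719570159912), 7.926016807556152)
top tab 38 565.9 229.8 119.7 ((566.284423828125, 229.80274963378906), (18.99730110168457, 7.771018981933594), 7.83001708984375)
top tab 36 564.4 255.2 119.5 ((564.007568359375, 255.33786010742188), (19.410472869873047, 7.510672092437744), 8.205327033996582)
post 36 497.76554242266076 180.88163539568188 102.04818685140373 491.3568374132246 503.70990499577306 175.03034758379496 187.28611473441381
ring 93 (587.5549926757812, 78.54312896728516) 21.310558319091797 580.6974663310802 81.1716529389803
base 2195
125 [550. 617.] 150 [536. 622.] 175 [533. 613.] 200 [532. 615.] 225 [530. 613.] 250 [532. 602.] 275 [526. 606.] 300 [523. 608.] 
bottletop 456.12987276086056 10.610530536450279 78.31932547023905
scene tab 31 563.9 253.1 118.1 ((565.0630493164062, 253.7073211669922), (20.107751846313477, 8.439455032348633), 8.932771682739258)
scene tab 34 566.2 227.7 117.8 ((567.5552368164062, 228.14724731445312), (20.212657928466797, 9.467524528503418), 6.521059036254883)
scene tab 34 569.1 175.5 118.2 ((569.3176879882812, 176.8927764892578), (20.072423934936523, 9.6854887008667), 10.122245788574219)
scene tab 35 571.7 150.7 117.6 ((572.2713012695312, 150.0766143798828), (10.407408714294434, 17.842496871948242), 82.45125579833984)
post 32 498.0173301846154 179.15011340703873 100.14766313822552 492.0038357890217 505.36122464667005 172.74502655961987 185.99798032794433
ring 79 (586.4398803710938, 77.29034423828125) 20.01781463623047 581.0824113112352 80.77995753422348
base 1733
125 [549. 601.] 150 [536. 594.] 175 [494. 575.] 200 [532. 573.] 225 [530. 589.] 250 [529. 566.] 275 [529. 587.] 300 [523. 585.] 
bottletop 455.88446844705715 5.99582845485335 74.35312963715194
```

```bash
cat >> h.py <<'E'
from scipy.spatial.transform import Rotation as R
def plan(x,y,z,yaw,s=None):
    s=s or status.state(); A=R.from_euler('xyz',s["ee_rot"],degrees=True); B=R.from_euler('xyz',[180,0,yaw],degrees=True)
    d=np.array([x,y,z])-s["ee_pos"]
    rv=(A.inv()*B).as_rotvec()
    print("rotvec tool",rv.round(4),"deg",np.degrees(rv).round(1)," shift in current axes",A.inv().apply(d).round(1)," in target axes",B.inv().apply(d).round(1),"t",s["time_s"],"w",round(s["gripper_width"],1),"pos",s["ee_pos"].round(1),"rot",s["ee_rot"].round(2),"F",s["force"].round(1))
E
python3 - <<'E'
from h import *
plan(516,8,404,184.5)
P=np.load("top.npy");x,y,z=P[...,0],P[...,1],P[...,2]
for y0 in range(-150,350,50):
    m=(abs(y-y0)<10)&(x>560)&(z>125); print(y0, x[m].min().round() if m.any() else None, end=" ")
m=(x>300)&(x<850)&(y>-150)&(y<600)&(z>125); print(np.nanmax(z[m]))
E
```

```text
rotvec tool [ 1.000e-04  0.000e+00 -3.423e-01] deg [  0.    0.  -19.6]  shift in current axes [-496.1 -432.7    0.8]  in target axes [-322.  -574.1    0.8] t 1.55 w 91.2 pos [149.9 555.1 404.8] rot [180.     0.   164.88] F [ 0.5  0.3 -0.3]
-150 835.0 -100 797.0 -50 797.0 0 804.0 50 776.0 100 732.0 150 700.0 200 702.0 250 698.0 300 741.0 280.557952149381
```

```bash
python3 -m jog '[[0.0912,0,0,0,0,0,-0.171],[0.0912,0,0,0,0,0,-0.171],[0.0912,-0.032,-0.053,0,0,0,0],[0.0912,-0.032,-0.053,0,0,0,0],[0.0912,-0.032,-0.053,0,0,0,0],[0.0912,-0.032,-0.053,0,0,0,0],[0.0912,-0.032,-0.053,0,0,0,0],[0.0912,-0.032,-0.053,0,0,0,0],[0.0912,-0.032,-0.053,0,0,0,0],[0.0912,-0.032,-0.053,0,0,0,0],[0.0912,-0.032,-0.053,0,0,0,0],[0.0912,-0.030,-0.053,0,0,0,0]]' 10; python3 - <<'E'
from h import *
plan(516,8,404,184.5)
E
```

```text
time_s: 3.05
ee_pos: [509.3, 49.7, 405.0]
ee_rot: [180.0, 0.1, -175.5]
force: [1.6, 1.0, 0.2]
gripper_width: 91.2
rotvec tool [ 0.0004  0.001  -0.0007] deg [ 0.   0.1 -0. ]  shift in current axes [ -3.4 -42.    1. ]  in target axes [ -3.4 -42.    1. ] t 3.05 w 91.2 pos [509.3  49.7 405. ] rot [ 1.7998e+02  6.0000e-02 -1.7554e+02] F [1.6 1.  0.2]
```

```bash
python3 -m jog '[[0.0912,-0.004,-0.042,0,0,0,0],[0.0912,0,0,0,0,0,0]]'; python3 - <<'E'
from h import *
f=vision.grab_frame("wrist"); cv2.imwrite("pics/w1.png",f["color"]); P=cloud(f); np.save("w.npy",P)
print([(r["location"],r["p"]) for r in vision.find_in("wrist","oil_bottle")])
x,y,z=P[...,0],P[...,1],P[...,2]
m=(z>62)&(z<82)&(x>430)&(x<490)&(y>-30)&(y<40)
print(m.sum(),[ (a[m].min().round(1),a[m].max().round(1),a[m].mean().round(1)) for a in (x,y,z)] if m.any() else 0)
m=(z>15)&(z<43)&(x>430)&(x<490)&(y>-30)&(y<40)
print(m.sum(),[ (a[m].min().round(1),a[m].max().round(1),a[m].mean().round(1)) for a in (x,y,z)] if m.any() else 0)
plan(456,8,235,184.5)
E
```

```text
time_s: 3.3
ee_pos: [516.2, 7.7, 404.5]
ee_rot: [-180.0, -0.0, -175.8]
force: [-0.5, -0.2, -0.3]
gripper_width: 91.3
[([454.6, 11.1, 49.4], 0.84)]
155 [(np.float64(453.2), np.float64(465.5), np.float64(459.2)), (np.float64(2.4), np.float64(14.8), np.float64(8.2)), (np.float64(65.4), np.float64(74.3), np.float64(70.5))]
132 [(np.float64(446.4), np.float64(472.1), np.float64(457.5)), (np.float64(-3.7), np.float64(19.8), np.float64(8.6)), (np.float64(15.0), np.float64(42.0), np.float64(22.6))]
rotvec tool [ 0.0008 -0.0003 -0.0014] deg [ 0.  -0.  -0.1]  shift in current axes [ 59.4   2.5 169.7]  in target axes [ 59.5   2.7 169.7] t 3.4 w 91.0 pos [515.5  10.  404.7] rot [ 1.7995e+02 -2.0000e-02 -1.7558e+02] F [0.  0.7 0.7]
```

View pics/w1.png

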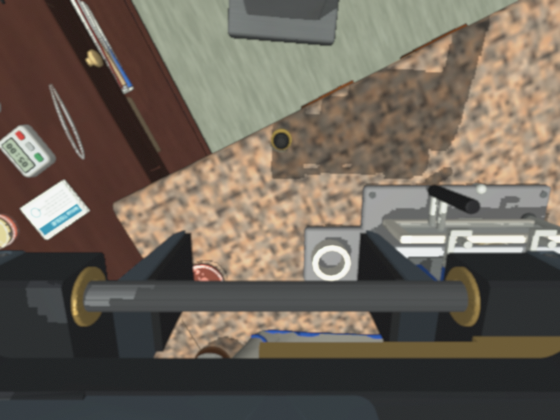

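```bash
python3 - <<'E'
from h import *
P=np.load("w.npy");x,y,z=P[...,0],P[...,1],P[...,2]
m=(z>30)&(z<38)&(x>555)&(x<620)&(y>50)&(y<108); p=np.c_[x[m],y[m]]
print(m.sum(),p.min(0),p.max(0),p.mean(0), z[m].mean())
E
python3 -m jog '[[0.06,0.057,0.001,0,0,0,0],[0.06,0,0,0.04,0,0,0],[0.06,0,0,0.05,0,0,0],[0.06,0,0,0.045,0,0,0],[0.06,0,0,0.028,0,0,0],[0.06,0,0,0,0,0,0]]' 15; python3 - <<'E'
from h import *
plan(459,8.3,241,184.5)
plan(459,8.3,241,184.5)
E
```

```text
556 [570.27673541  55.63718062] [612.91936869  98.2000116 ] [591.22990067  76.96881986] 32.7612312827818
time_s: 4.15
ee_pos: [457.7, 7.8, 240.4]
ee_rot: [180.0, -0.3, -175.4]
force: [0.3, -0.5, -0.0]
gripper_width: 60.3
rotvec tool [ 0.0008 -0.0046  0.0016] deg [ 0.  -0.3  0.1]  shift in current axes [-1.3  0.4 -0.6]  in target axes [-1.3  0.4 -0.6] t 4.15 w 60.3 pos [457.7   7.8 240.4] rot [ 179.95   -0.26 -175.41] F [ 0.3 -0.5 -0. ]
rotvec tool [ 0.0008 -0.0046  0.0016] deg [ 0.  -0.3  0.1]  shift in current axes [-1.3  0.4 -0.6]  in target axes [-1.3  0.4 -0.6] t 4.15 w 60.3 pos [457.7   7.8 240.4] rot [ 179.95   -0.26 -175.41] F [ 0.3 -0.5 -0. ]
```

```bash
python3 -m jog '[[0,0,0,0,0,0,0],[0,0,0,0,0,0,0],[0,0,0,0,0,0,0],[0,0,0,0,0,0,0],[0,0,0,0,0,0,0]]' 15; python3 -m jog '[[0,0,0,-0.03,0,0,0],[0,0,0,-0.04,0,0,0],[0,0,0,0,0,0,0]]'; python3 - <<'E'
from h import *
f=vision.grab_frame("wrist"); cv2.imwrite("pics/w2.png",f["color"]); P=cloud(f); np.save("w.npy",P)
f=vision.grab_frame("scene"); crop(f,250,200,420,340,4,"pics/s2.png");np.save("scene.npy",cloud(f))
f=vision.grab_frame("top");np.save("top.npy",cloud(f))
plan(588,78,330,184.5)
E
```

```text
time_s: 4.78
ee_pos: [458.7, 6.5, 241.9]
ee_rot: [180.0, 0.0, -175.5]
force: [-0.1, 0.7, -0.2]
gripper_width: 13.1
time_s: 5.15
ee_pos: [459.6, 6.5, 314.3]
ee_rot: [-180.0, 0.4, -175.5]
force: [0.3, -0.1, -1.0]
gripper_width: 12.0
rotvec tool [ 0.0003 -0.0019 -0.0004] deg [ 0.  -0.1 -0. ]  shift in current axes [-134.9   61.1  -19.4]  in target axes [-135.    61.1  -19.1] t 5.3 w 11.9 pos [458.2   6.5 310.9] rot [ 1.7998e+02 -1.1000e-01 -1.7552e+02] F [-0.1 -0.4  0.1]
```

View pics/w2.png

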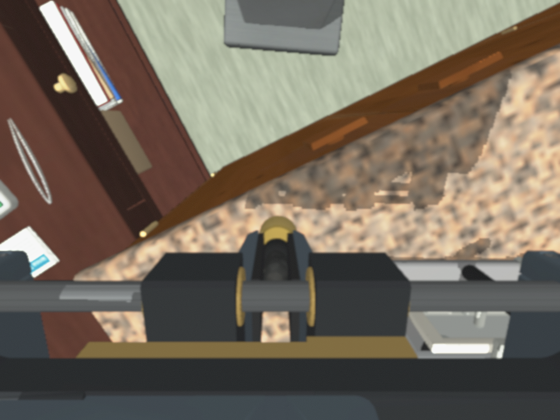

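View pics/s2.png

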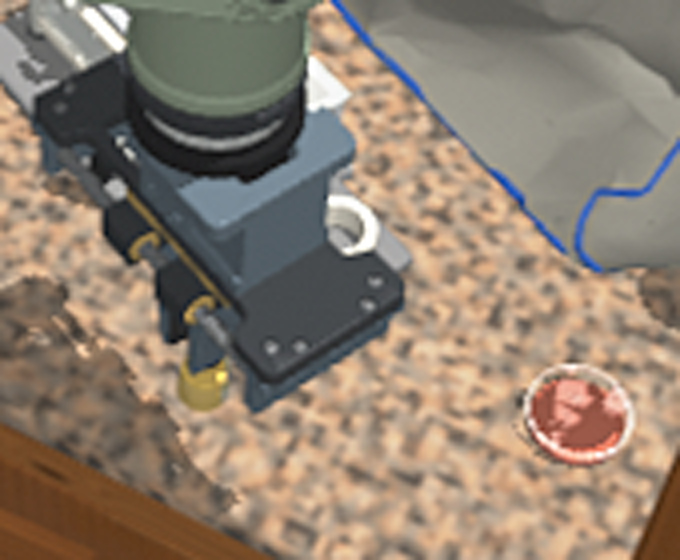

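```bash
python3 - <<'E'
from h import *
from scipy.optimize import least_squares
for n in ["scene","wrist"]:
    f=vision.grab_frame(n); P=cloud(f); x,y,z=P[...,0],P[...,1],P[...,2]
    s=status.state()
    r=vision.silhouettes(n,"oil_bottle"); print(n,[(q["p"],q["pixels"].sum()) for q in r])
    m=(abs(x-458)<18)&(abs(y-7)<18)&(z>72)&(z<112)
    C=f["color"].astype(int); m2=m&(C[...,2]-C[...,0]>30)
    p=np.c_[x[m2],y[m2]]; print(m.sum(),m2.sum(),p.min(0).round(1),p.max(0).round(1),z[m2].min(),z[m2].max())
    g=least_squares(lambda c:np.hypot(p[:,0]-c[0],p[:,1]-c[1])-13,[458,7],loss='soft_l1'); print(g.x.round(2),np.abs(g.fun).mean().round(2),"tcp",s["ee_pos"].round(2))
E
```

```text
scene []
130 120 [442.4  -6.6] [469.7  14.9] 72.14695239188143 95.5227434646165
[456.34   9.19] 2.06 tcp [458.18   6.54 310.56]
wrist [(0.97, np.int64(1471))]
731 658 [444.7  -4.5] [458.6  19.7] 72.13262022460111 107.5686906648993
[459.68   9.15] 2.11 tcp [458.35   6.55 310.54]
```

```bash
python3 -m jog '[[0,-0.0456,0.0195,0,0,0,0],[0,-0.0456,0.0195,0,0,0,0],[0,-0.0455,0.0195,0,0,0,0],[0,0,0,0.02,0,0,0],[0,0,0,0,0,0,0],[0,0,0,0,0,0,0]]'; cat > look.py <<'E'
import sys
from h import *
from scipy.optimize import least_squares
t=sys.argv[1]
s=status.state(); print("tcp",s["ee_pos"].round(2),s["ee_rot"].round(2))
for n in ["scene","wrist","top"]:
    f=vision.grab_frame(n); cv2.imwrite(f"pics/{n}_{t}.png",f["color"]); np.savez(f"{n}_{t}.npz",P=cloud(f),C=f["color"])
    if n=="scene": crop(f,290,200,390,300,6,f"pics/sc_{t}.png")
    if n=="top": crop(f,280,160,380,260,6,f"pics/tc_{t}.png")
E
python3 look.py a
```

```text
time_s: 6.25
ee_pos: [590.2, 75.3, 291.7]
ee_rot: [180.0, -0.0, -175.5]
force: [0.8, 0.1, 0.1]
gripper_width: 12.5
tcp [590.19  75.35 291.72] [ 1.8000e+02 -4.0000e-02 -1.7554e+02]
```

View pics/wrist_a.png

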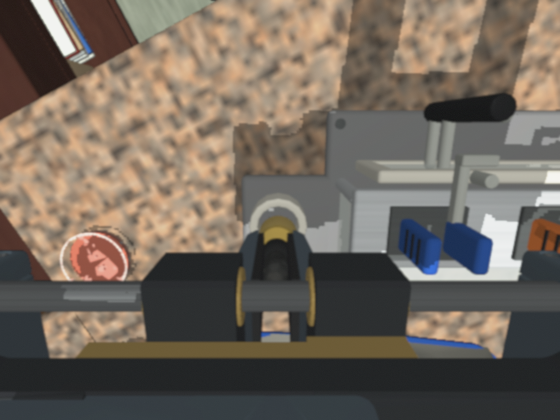

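View pics/sc_a.png

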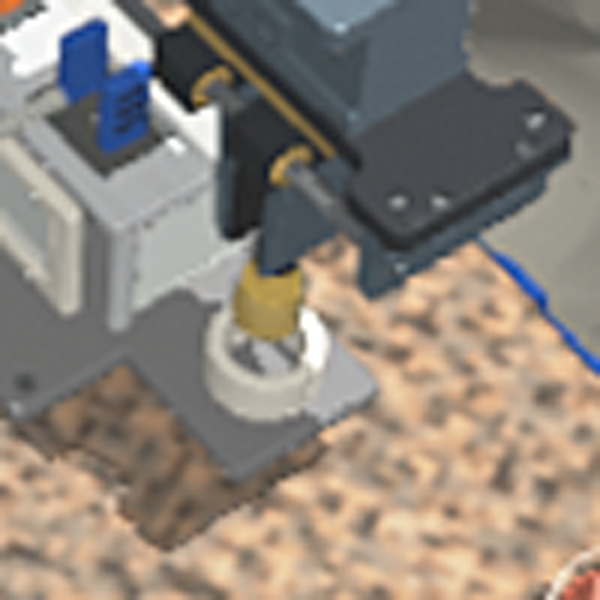

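View pics/tc_a.png

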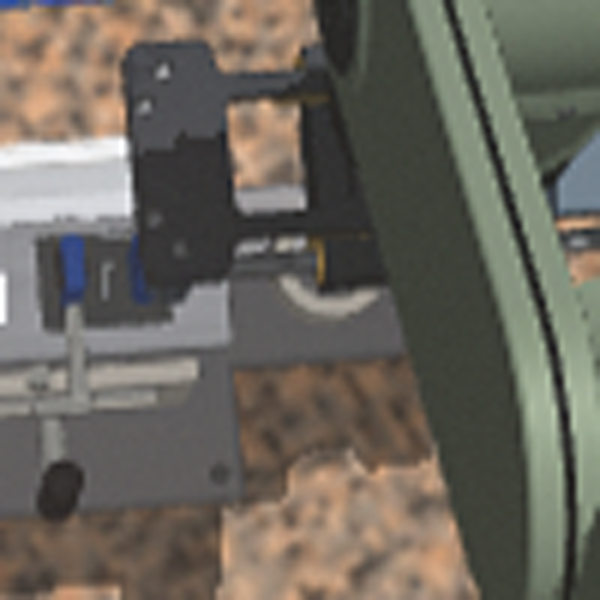

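```bash
cat > fit.py <<'E'
import sys
from h import *
from scipy.optimize import least_squares
t=sys.argv[1]; zb=float(sys.argv[2]); cx,cy=591,77
for n in ["scene","wrist"]:
    D=np.load(f"{n}_{t}.npz");P=D["P"];C=D["C"].astype(int); x,y,z=P[...,0],P[...,1],P[...,2]
    near=(np.hypot(x-cx,y-cy)<32)
    sat=C.max(-1)-C.min(-1)
    m=near&(z>31)&(z<38)&(sat<45)&(C.mean(-1)>110); p=np.c_[x[m],y[m]]
    def h(c):
        r=np.hypot(p[:,0]-c[0],p[:,1]-c[1]); return np.maximum(0,r-22)+np.maximum(0,15.5-r)+0.05*abs(r-18.7)
    g=min((least_squares(h,[cx+a,cy+b],loss='soft_l1') for a in(-4,0,4) for b in(-4,0,4)),key=lambda g:g.cost)
    print(n,"ring",m.sum(),p.min(0).round(1),p.max(0).round(1),g.x.round(2))
    m=near&(z>zb+4)&(z<zb+36)&(C[...,2]-C[...,0]>35); q=np.c_[x[m],y[m]]
    if len(q)>10:
        b=least_squares(lambda c:np.hypot(q[:,0]-c[0],q[:,1]-c[1])-13,[cx,cy],loss='soft_l1')
        print("  bottle",m.sum(),q.min(0).round(1),q.max(0).round(1),z[m].min().round(1),b.x.round(2),"res",np.abs(b.fun).mean().round(2)," ring-bottle",(g.x-b.x).round(2))
E
python3 fit.py a 51
```

```text
scene ring 89 [567.7  54.9] [611.4  96.4] [589.38  76.84]
  bottle 109 [574.3  62.6] [601.5  84.6] 55.1 [588.9   77.82] res 2.33  ring-bottle [ 0.48 -0.98]
wrist ring 730 [570.1  55.7] [597.3  98.5] [592.14  77.1 ]
  bottle 608 [577.5  64.4] [591.   86.8] 55.0 [592.53  77.76] res 2.15  ring-bottle [-0.39 -0.66]
```

```bash
python3 -m jog '[[0,0,0,0.012,0,0,0],[0,0,0,0.010,0,0,0],[0,0,0,0.006,0,0,0],[0,0,0,0,0,0,0]]'; python3 -c "
from h import *
for i in range(1): plan(590,76,253,184.5)"
```

```text
time_s: 6.9
ee_pos: [590.3, 75.5, 262.9]
ee_rot: [180.0, -0.1, -175.5]
force: [-0.7, -0.4, 0.1]
gripper_width: 11.9
rotvec tool [ 0.0001 -0.0016 -0.0003] deg [ 0.  -0.1 -0. ]  shift in current axes [0.2 0.5 9.9]  in target axes [0.2 0.5 9.9] t 6.9 w 11.9 pos [590.3  75.5 262.9] rot [ 1.8000e+02 -9.0000e-02 -1.7552e+02] F [-0.7 -0.4  0.1]
```

```bash
python3 -m jog '[[0,0,0,0.004,0,0,0],[0,0,0,0.004,0,0,0],[0,0,0,0,0,0,0]]'; python3 -m jog '[[0,0,0,0.001,0,0,0],[0,0,0,0.001,0,0,0],[0,0,0,0.0,0,0,0]]'
```

```text
time_s: 7.28
ee_pos: [590.3, 75.6, 255.4]
ee_rot: [180.0, -0.0, -175.5]
force: [0.9, 0.6, -0.2]
gripper_width: 12.4
time_s: 7.65
ee_pos: [590.5, 75.6, 253.9]
ee_rot: [180.0, 0.0, -175.5]
force: [0.4, 0.1, 0.9]
gripper_width: 11.8
```

```bash
python3 -m jog '[[0.022,0,0,0,0,0,0],[0.022,0,0,0,0,0,0],[0.022,0,0,0,0,0,0],[0.022,0,0,-0.03,0,0,0],[0.022,0,0,-0.04,0,0,0],[0.022,0,0,-0.04,0,0,0],[0.022,0,0,0,0,0,0]]'; python3 look.py b; python3 fit.py b 12
```

```text
time_s: 8.52
ee_pos: [591.1, 75.6, 367.4]
ee_rot: [180.0, 0.4, -175.5]
force: [0.1, 0.7, 0.1]
gripper_width: 21.7
tcp [591.11  75.63 367.42] [ 179.98    0.45 -175.52]
scene ring 106 [567.1  54.7] [610.6  98.7] [588.72  76.45]
  bottle 73 [576.1  60.4] [600.3  84.2] 28.3 [591.77  80.2 ] res 3.11  ring-bottle [-3.05 -3.75]
wrist ring 715 [570.5  55.6] [613.5  98.3] [591.92  76.65]
  bottle 239 [578.   64.2] [599.2  87.3] 16.7 [594.57  77.39] res 1.82  ring-bottle [-2.64 -0.75]
```

View pics/sc_b.png

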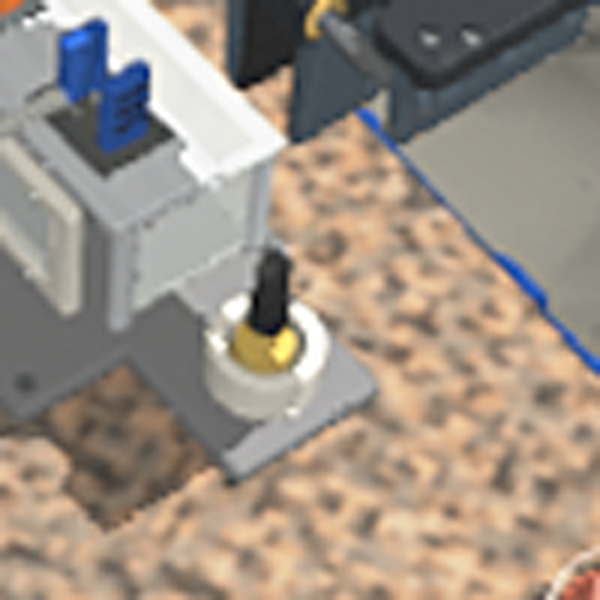

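View pics/wrist_b.png

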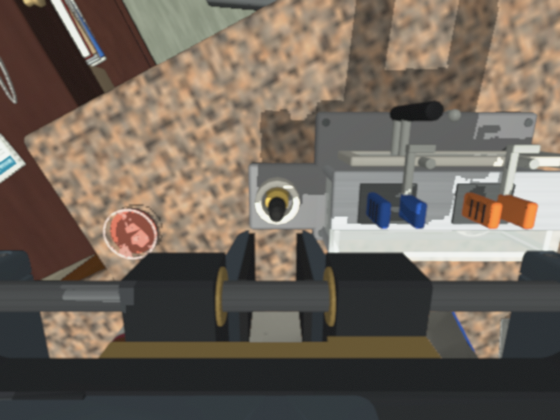

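```bash
python3 - <<'E'
from h import *
for n in ["wrist","top","scene"]:
    P=np.load(n+"_b.npz")["P"]; x,y,z=P[...,0],P[...,1],P[...,2]
    m=(z>70)&(z<100)&(np.hypot(x-591,y-76)<20); print(n,"bottle top",m.sum(),x[m].mean().round(1),y[m].mean().round(1),z[m].max().round(1))
    m=(z>114)&(z<126)&(y>130)&(y<300)&(x>540)&(x<600)
    _,L,S,C=cv2.connectedComponentsWithStats(m.astype(np.uint8),connectivity=8)
    for i in range(1,len(S)):
        k=L==i
        if k.sum()>20: print(n,"tab",k.sum(),x[k].mean().round(1),y[k].mean().round(1),z[k].mean().round(1),[np.round(v,1) for v in cv2.minAreaRect(np.c_[x[k],y[k]].astype(np.float32))])
    m=(z>96)&(z<106)&(x>470)&(x<520)&(y>160)&(y<205); print("post",m.sum(),x[m].mean(),y[m].mean(),z[m].mean(), x[m].min(),x[m].max(),y[m].min(),y[m].max())
E
```

```text
wrist bottle top 222 589.5 76.0 86.0
wrist tab 323 574.6 151.0 118.2 [array([574.9, 151.7]), array([19.4,  8.3]), np.float64(5.2)]
wrist tab 338 572.7 176.0 118.2 [array([572.9, 176.6]), array([19.5,  7.9]), np.float64(4.5)]
wrist tab 377 568.8 228.2 117.9 [array([569. , 229.3]), array([19.4,  8.8]), np.float64(5.5)]
wrist tab 391 566.8 253.2 117.9 [array([567.1, 253.8]), array([19.8,  8.8]), np.float64(3.8)]
post 352 501.167378560036 179.09399444234452 100.39294417412366 494.2032989374078 507.6980747878507 173.1588583869584 186.7941305653557
top bottle top 6 582.7 77.6 79.5
top tab 38 569.8 178.0 119.5 [array([570.2, 178. ]), array([18.5,  7.8]), np.float64(7.8)]
top tab 39 572.0 152.5 119.6 [array([572.4, 152.4]), array([19.7,  7.5]), np.float64(9.2)]
top tab 39 565.9 229.7 119.6 [array([566. , 229.6]), array([19.6,  8. ]), np.float64(6.9)]
top tab 38 564.0 255.3 119.5 [array([564.2, 255.7]), array([19. ,  8.1]), np.float64(8.1)]
post 39 497.56123041908955 180.94471738695847 101.64423125259867 491.15534476005485 503.8643566426235 175.02910900235224 187.4663380897054
scene bottle top 40 587.2 74.1 88.3
scene tab 31 564.8 252.9 118.3 [array([564.3, 253.4]), array([17.3, 12. ]), np.float64(23.5)]
scene tab 32 565.7 227.8 118.1 [array([566.1, 227. ]), array([20.4, 10.4]), np.float64(13.8)]
scene tab 32 570.3 175.5 118.3 [array([570.5, 175.2]), array([18.7,  9.3]), np.float64(0.6)]
scene tab 37 570.9 150.4 117.8 [array([571.7, 150.5]), array([19.7,  9.2]), np.float64(2.6)]
post 32 498.2811188769014 179.06589220728318 100.17756608069547 491.99979193319746 504.5497040009497 172.69957223033305 185.99355674335936
```

```bash
python3 -m jog '[[0.054,0.004,0.0536,0,0,0,0],[0.054,0.004,0.0536,0,0,0,0],[0.054,0.004,0.0536,0,0,0,0],[0.054,0,0,0.01,0,0,0],[0.054,0,0,0.0,0,0,0],[0.054,0,0,0.0,0,0,0]]' 10; python3 -c "
from h import *
plan(566.5,234.8,288,184.6)"; python3 look.py c
```

```text
time_s: 9.43
ee_pos: [566.2, 233.8, 353.1]
ee_rot: [-180.0, -0.1, -175.6]
force: [0.8, -0.2, -0.2]
gripper_width: 53.8
rotvec tool [-0.0006 -0.0013 -0.0036] deg [-0.  -0.1 -0.2]  shift in current axes [-0.5  1.  65.1]  in target axes [-0.4  1.  65.1] t 9.425 w 53.8 pos [566.2 233.8 353.1] rot [-1.7996e+02 -7.0000e-02 -1.7560e+02] F [ 0.8 -0.2 -0.2]
tcp [566.15 233.77 353.13] [-1.7996e+02 -7.0000e-02 -1.7560e+02]
```

View pics/wrist_c.png

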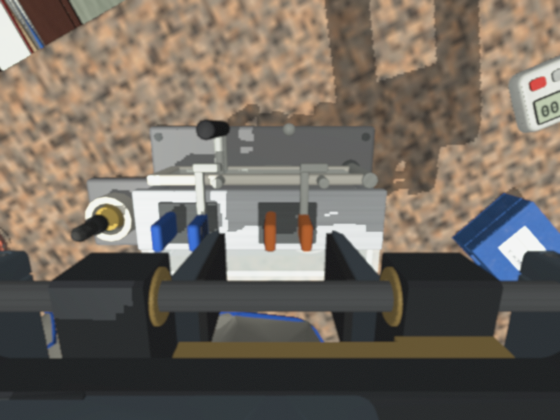

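View pics/scene_c.png

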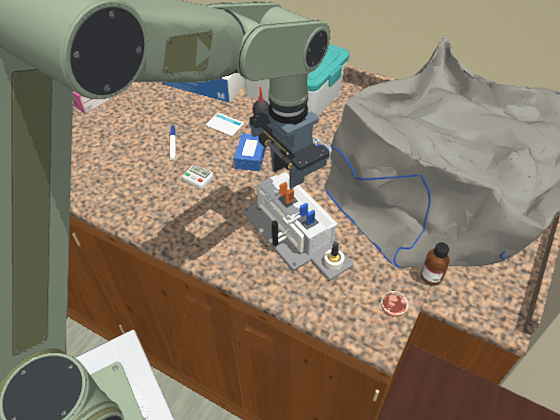

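```bash
python3 - <<'E'
from h import *
s=status.state(); B=R.from_euler('xyz',s["ee_rot"],degrees=True)
for n in ["wrist","scene"]:
    P=np.load(n+"_c.npz")["P"]; x,y,z=P[...,0],P[...,1],P[...,2]
    m=(z>113)&(z<126)&(y>130)&(y<300)&(x>540)&(x<600)
    _,L,S,C=cv2.connectedComponentsWithStats(m.astype(np.uint8),connectivity=8)
    for i in range(1,len(S)):
        k=L==i
        if k.sum()>20:
            c=np.array(cv2.minAreaRect(np.c_[x[k],y[k]].astype(np.float32))[0]); print(n,k.sum(),c.round(1),"tool",B.inv().apply(np.r_[c,120]-s["ee_pos"]).round(1))
print(s["ee_pos"])
E
```

```text
wrist 373 [575.  152.3] tool [ -2.4 -82.  233.9]
wrist 313 [572.8 177.3] tool [ -2.1 -56.9 233.9]
wrist 314 [568.8 229.3] tool [ -2.1  -4.8 233.9]
wrist 336 [566.6 255.2] tool [ -1.9  21.2 233.9]
scene 34 [564.8 253.9] tool [ -0.   20.1 233.9]
scene 36 [565.3 228. ] tool [  1.5  -5.8 233.9]
scene 35 [570.6 176.5] tool [ 1.000e-01 -5.750e+01  2.339e+02]
scene 37 [572.  151.2] tool [  0.7 -82.9 233.9]
[566.25980686 233.8882619  353.94485361]
```

```bash
python3 -m jog '[[0.054,0,0.0012,0.03,0,0,0],[0.054,0,0,0.025,0,0,0],[0.054,0,0,0.010,0,0,0],[0.054,0,0,0,0,0,0]]' 12; python3 look.py d
```

```text
time_s: 10.07
ee_pos: [566.0, 235.8, 288.6]
ee_rot: [-180.0, -0.0, -175.6]
force: [-0.2, -0.2, -0.3]
gripper_width: 54.1
tcp [565.97 235.79 288.65] [-1.7999e+02 -3.0000e-02 -1.7555e+02]
```

View pics/wrist_d.png

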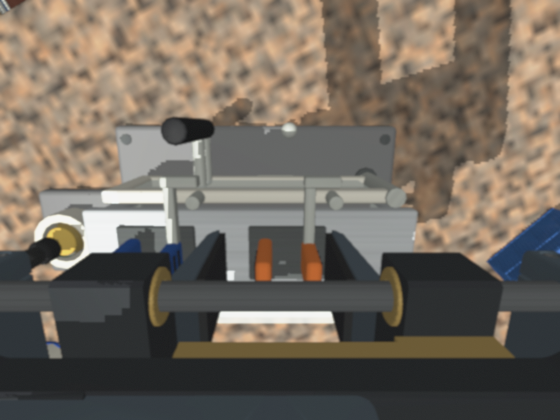

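Orange lug and tab (px 264 and 311) sit between the fingers, and the blue tab (px ~170) is clear. I'll squeeze now.

```bash
python3 -m jog '[[0.03,0,0,0,0,0,0],[0.03,0,0,0,0,0,0],[0.018,0,0,0,0,0,0],[0.018,0,0,0,0,0,0],[0.018,0,0,0,0,0,0],[0.018,0,0,0,0,0,0]]' 15;  python3 look.py e
```

```text
time_s: 10.98
ee_pos: [566.0, 236.5, 289.6]
ee_rot: [179.9, 0.1, -175.5]
force: [-1.2, 3.9, 5.9]
gripper_width: 21.6
tcp [566.01 236.49 289.62] [ 1.7992e+02  9.0000e-02 -1.7553e+02]
```

View pics/wrist_e.png

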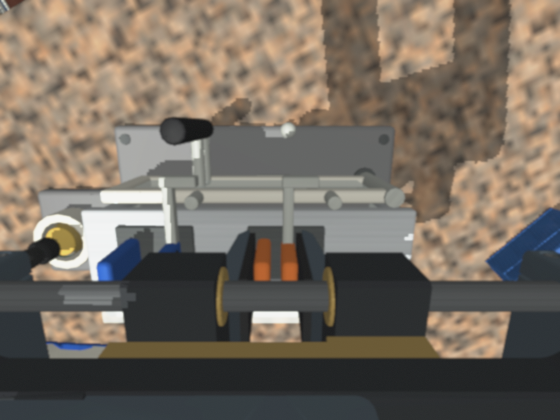

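```bash
python3 -m jog '[[0.05,0,0,0,0,0,0],[0.05,0,0,0,0,0,0],[0.05,0,0,-0.02,0,0,0],[0.054,0,0,-0.03,0,0,0],[0.054,0,-0.039,0,0,0,0],[0.054,0,-0.0385,0,0,0,0],[0.054,0,0,0,0,0,0],[0.054,0,0,0,0,0,0]]' 15;  python3 look.py f
python3 - <<'E'
from h import *
s=status.state(); B=R.from_euler('xyz',s["ee_rot"],degrees=True); print(s["ee_pos"])
for n in ["wrist","scene"]:
    P=np.load(n+"_f.npz")["P"]; x,y,z=P[...,0],P[...,1],P[...,2]
    m=(z>113)&(z<126)&(y>130)&(y<300)&(x>540)&(x<600)
    _,L,S,C=cv2.connectedComponentsWithStats(m.astype(np.uint8),connectivity=8)
    for i in range(1,len(S)):
        k=L==i
        if k.sum()>20:
            c=np.array(cv2.minAreaRect(np.c_[x[k],y[k]].astype(np.float32))[0]); print(n,k.sum(),c.round(1),"tool",B.inv().apply(np.r_[c,120]-s["ee_pos"]).round(1))
E
```

```text
time_s: 12.12
ee_pos: [571.9, 158.8, 338.4]
ee_rot: [-180.0, -0.0, -175.5]
force: [-0.4, 0.3, -0.5]
gripper_width: 54.1
tcp [571.88 158.84 338.41] [-1.8000e+02 -4.0000e-02 -1.7555e+02]
[571.81476363 159.6541795  338.50767622]
wrist 359 [575.1 151.6] tool [ -2.7  -8.2 218.5]
wrist 378 [572.9 177.4] tool [ -2.6  17.6 218.5]
wrist 345 [568.8 229.3] tool [ -2.6  69.7 218.5]
wrist 319 [565.5 243. ] tool [ -0.4  83.6 218.5]
scene 56 [565.4 234.9] tool [  0.3  75.5 218.5]
scene 35 [569.4 176.9] tool [  1.   17.4 218.5]
```

View pics/wrist_f.png

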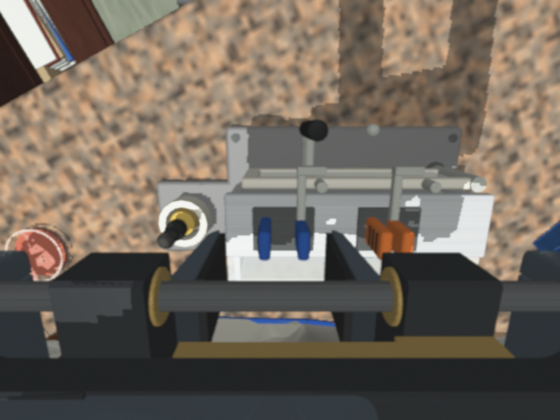

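```bash
python3 -m jog '[[0.054,0,-0.0005,0.03,0,0,0],[0.054,0,0,0.02,0,0,0],[0.054,0,0,0,0,0,0],[0.03,0,0,0,0,0,0],[0.03,0,0,0,0,0,0],[0.018,0,0,0,0,0,0],[0.018,0,0,0,0,0,0],[0.018,0,0,0,0,0,0],[0.018,0,0,0,0,0,0]]' 15;  python3 look.py g
```

```text
time_s: 13.4
ee_pos: [572.2, 158.7, 289.7]
ee_rot: [179.9, 0.1, -175.5]
force: [-0.6, 5.3, 4.8]
gripper_width: 21.6
tcp [572.21 158.72 289.71] [ 1.7992e+02  1.2000e-01 -1.7554e+02]
```

View pics/wrist_g.png

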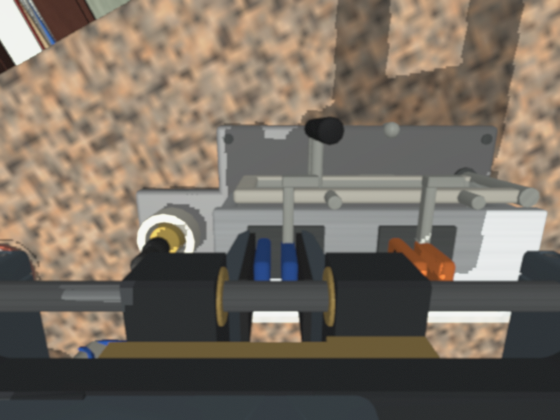

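```bash
python3 -m jog '[[0.05,0,0,0,0,0,0],[0.05,0,0,0,0,0,0],[0.05,0,0,-0.02,0,0,0],[0.05,0,0,-0.03,0,0,0],[0.05,0.038,0.0135,0,0,0,0],[0.05,0.038,0.0135,0,0,0,0],[0.05,0,0,0,0,0,0],[0.05,0,0,0,0,0,0]]' 15;  python3 look.py i
python3 - <<'E'
from h import *
s=status.state(); B=R.from_euler('xyz',s["ee_rot"],degrees=True); print(s["ee_pos"])
for n in ["wrist","scene"]:
    P=np.load(n+"_i.npz")["P"]; x,y,z=P[...,0],P[...,1],P[...,2]
    m=(z>97)&(z<106)&(x>470)&(x<520)&(y>160)&(y<205)
    if m.any(): print(n,"post",m.sum(),x[m].mean(),y[m].mean(),x[m].min(),x[m].max(),y[m].min(),y[m].max())
    m=(z>83)&(z<96)&(x>490)&(x<560)&(y>285)&(y<325)
    if m.any(): print(n,"hinge",m.sum(),x[m].mean(),y[m].mean(),z[m].max(),x[m].min(),x[m].max(),y[m].min(),y[m].max())
    m=(z>114)&(z<126)&(y>130)&(y<300)&(x>540)&(x<600)
    _,L,S,C=cv2.connectedComponentsWithStats(m.astype(np.uint8),connectivity=8)
    for i in range(1,len(S)):
        k=L==i
        if k.sum()>20: print(n,k.sum(),[np.round(v,1) for v in cv2.minAreaRect(np.c_[x[k],y[k]].astype(np.float32))])
E
```

```text
time_s: 14.55
ee_pos: [494.5, 179.1, 338.8]
ee_rot: [-180.0, 0.0, -175.5]
force: [0.3, 0.8, 0.3]
gripper_width: 49.9
tcp [494.49 179.09 338.8 ] [-1.7996e+02  5.0000e-02 -1.7550e+02]
[494.95220228 179.05186953 338.57977913]
wrist post 306 500.0725125185938 180.27693774093666 493.6444823788157 508.0212735834656 173.68844697742912 187.11642603162318
wrist 123 [array([568. , 151.7]), array([6.5, 8.2]), np.float64(0.4)]
wrist 121 [array([567.3, 165.1]), array([6.8, 8.5]), np.float64(12.3)]
scene post 22 497.29734600783195 177.42552991845918 491.3554813560241 503.88473164493604 172.86589455861338 184.86132547986438
scene 32 [array([570.7, 165.5]), array([18.5,  8.1]), np.float64(11.6)]
scene 34 [array([571.9, 151.1]), array([ 9.3, 18.9]), np.float64(85.3)]
```

View pics/wrist_i.png

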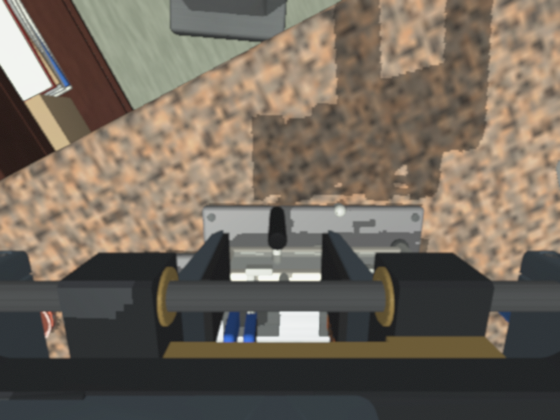

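View pics/scene_i.png

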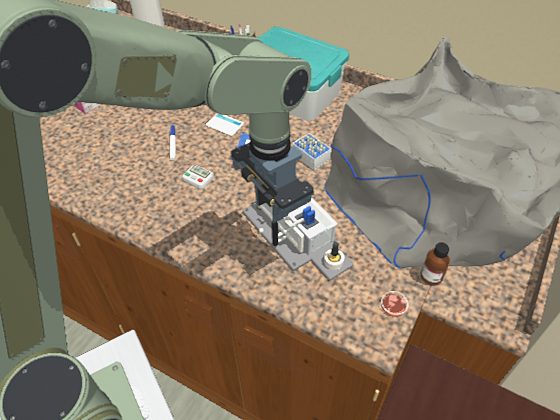

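```bash
python3 - <<'E'
from h import *
for n in ["wrist_d","wrist_c","wrist_f","top_b","scene_b"]:
    P=np.load(n+".npz")["P"]; x,y,z=P[...,0],P[...,1],P[...,2]
    m=(z>82)&(z<95)&(x>505)&(x<550)&(y>287)&(y<325)
    if m.any(): print(n,"hinge",m.sum(),x[m].mean().round(1),y[m].mean().round(1),z[m].max().round(1),x[m].min(),x[m].max(),y[m].min(),y[m].max())
E
python3 -m jog '[[0.05,0,0,0.03,0,0,0],[0.05,0,0,0.03,0,0,0],[0.05,0,0,0.018,0,0,0],[0.05,0,0,0,0,0,0]]'
```

```text
wrist_d hinge 22 529.0 301.7 82.9 524.6247764141615 534.1488105797299 297.0497779170483 307.3072723687982
wrist_c hinge 18 529.1 301.8 83.5 523.9487515287138 534.0667220802193 297.9096298075732 306.702358328887
wrist_f hinge 20 529.4 301.2 83.3 524.4010750954932 533.2849853044489 298.41470039066996 307.3276519860067
top_b hinge 41 534.4 301.7 86.8 522.7062101201169 548.4952401105342 287.52504821346463 317.35756731263155
scene_b hinge 11 532.1 300.9 84.5 521.5602284158799 548.3122964825473 293.93976584786867 314.02025528721936
time_s: 15.2
ee_pos: [494.3, 179.0, 259.3]
ee_rot: [-179.9, -0.2, -175.5]
force: [0.6, -0.4, 0.3]
gripper_width: 50.0
```

```bash
python3 -m jog '[[0,0,0,0,0,0,0],[0,0,0,0,0,0,0],[0,0,0,0,0,0,0],[0,0,0,0,0,0,0],[0,0,0,0,0,0,0]]' 45; python3 look.py j; python3 - <<'E'
from h import *
s=status.state(); B=R.from_euler('xyz',[180,0,184.5],degrees=True)
H=B.inv().apply(np.array([527.8,300.9,0])-np.r_[s["ee_pos"][:2],0]); print(H, s["ee_pos"])
for th in (0.1,0.12): print(th,(H-R.from_rotvec([0,0,th]).apply(H)).round(2))
E
```

```text
time_s: 15.82
ee_pos: [494.2, 179.8, 261.2]
ee_rot: [179.9, 0.1, -175.5]
force: [0.2, 3.2, 1.3]
gripper_width: 12.8
tcp [494.19 179.83 261.18] [ 1.7992e+02  7.0000e-02 -1.7554e+02]
[-4.29830122e+01  1.18077500e+02  1.44603233e-14] [494.21374399 179.81408507 261.16938054]
0.1 [11.57  4.88  0.  ]
0.12 [13.83  5.99  0.  ]
```

View pics/wrist_j.png

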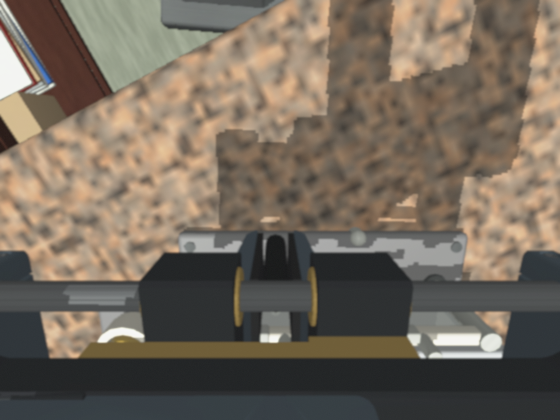

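```bash
python3 -m jog '[[0,0.0116,0.0049,0,0,0,0.1],[0,0.0116,0.0049,0,0,0,0.1],[0,0.0116,0.0049,0,0,0,0.1],[0,0,0,0,0,0,0]]'; python3 look.py k
```

```text
time_s: 16.48
ee_pos: [459.9, 195.3, 261.2]
ee_rot: [179.9, 0.1, 167.4]
force: [2.8, 4.0, 0.8]
gripper_width: 13.2
tcp [459.94 195.3  261.19] [1.7991e+02 1.4000e-01 1.6737e+02]
```

View pics/wrist_k.png

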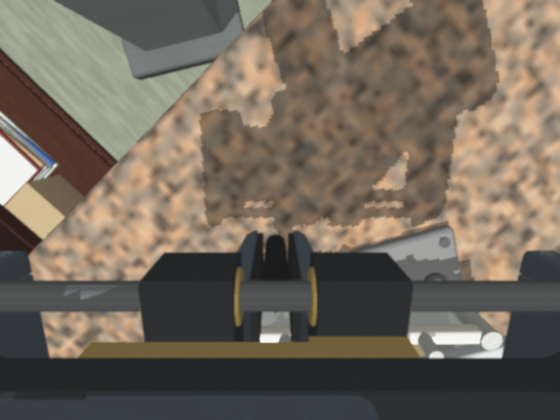

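View pics/scene_k.png

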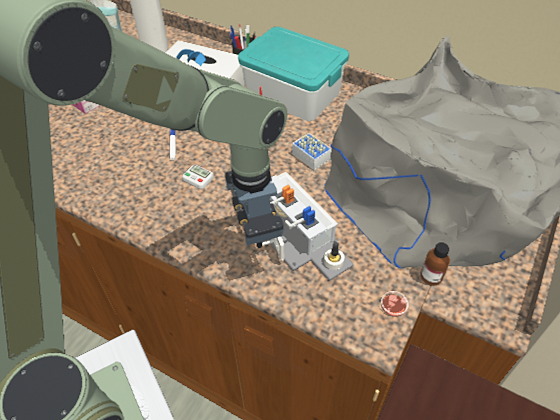

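```bash
python3 -m jog '[[0,0.0116,0.0049,0,0,0,0.1],[0,0.0116,0.0049,0,0,0,0.1],[0,0.0116,0.0049,0,0,0,0.1],[0,0.0116,0.0049,0,0,0,0.1],[0,0,0,0,0,0,0]]'; python3 look.py l
```

```text
time_s: 17.25
ee_pos: [424.3, 229.9, 261.2]
ee_rot: [179.9, 0.1, 144.5]
force: [2.4, 1.4, 2.8]
gripper_width: 12.7
tcp [424.3  229.85 261.18] [1.7993e+02 9.0000e-02 1.4453e+02]
```

View pics/wrist_l.png

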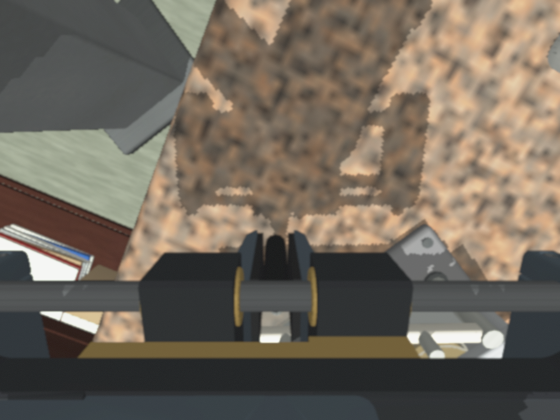

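The post is still held at px (277,240), and the gate has rotated with the tool to about 0.7 rad. I'll keep pulling.

```bash
python3 -m jog '[[0,0.0116,0.0049,0,0,0,0.1],[0,0.0116,0.0049,0,0,0,0.1],[0,0.0116,0.0049,0,0,0,0.1],[0,0.0116,0.0049,0,0,0,0.1],[0,0,0,0,0,0,0]]'; python3 -m jog '[[0,0.0116,0.0049,0,0,0,0.1],[0,0.0116,0.0049,0,0,0,0.1],[0,0.0116,0.0049,0,0,0,0.1],[0,0.0116,0.0049,0,0,0,0.1],[0,0,0,0,0,0,0],[0,0,0,0,0,0,0]]'; python3 look.py m
```

```text
time_s: 18.02
ee_pos: [404.5, 275.8, 261.1]
ee_rot: [-180.0, 0.0, 121.5]
force: [1.4, 0.3, 6.0]
gripper_width: 12.8
time_s: 18.77
ee_pos: [404.0, 325.2, 261.1]
ee_rot: [-179.9, 0.1, 98.6]
force: [-2.9, -0.2, 8.3]
gripper_width: 12.6
tcp [403.95 325.24 261.11] [-1.7986e+02  7.0000e-02  9.8610e+01]
```

View pics/wrist_m.png

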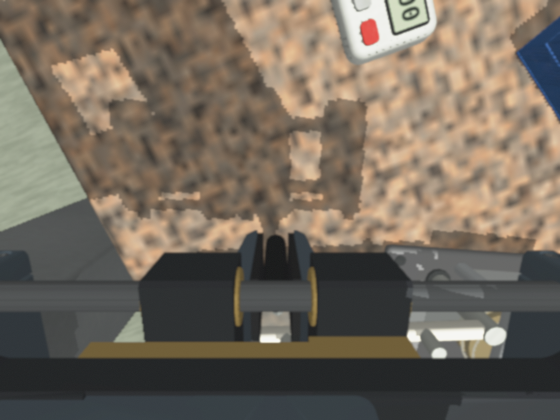

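View pics/scene_m.png

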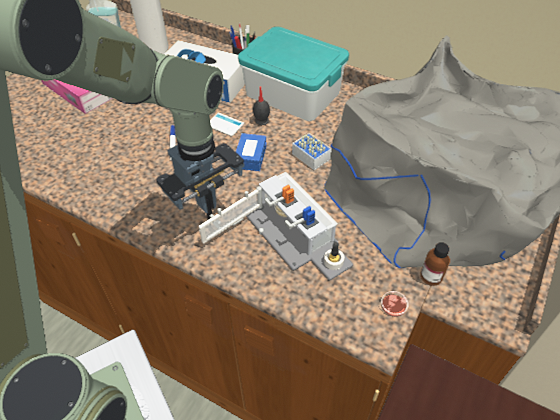

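View pics/top_m.png

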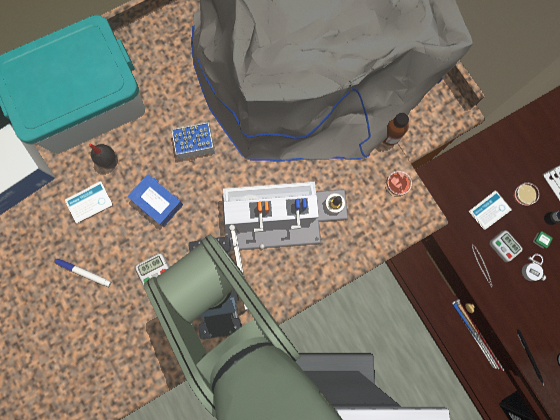

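```bash
python3 -m jog '[[0,0,0,0,0,0,0],[0,0,0,0,0,0,0],[0,0,0,0,0,0,0],[0,0,0,0,0,0,0]]'; python3 look.py n; python3 - <<'E'
from h import *
for n in ["top_n","scene_n"]:
    P=np.load(n+".npz")["P"]; x,y,z=P[...,0],P[...,1],P[...,2]
    m=(z>114)&(z<126)&(y>130)&(y<300)&(x>540)&(x<600)
    _,L,S,C=cv2.connectedComponentsWithStats(m.astype(np.uint8),connectivity=8)
    for i in range(1,len(S)):
        k=L==i
        if k.sum()>15: print(n,k.sum(),[np.round(v,1) for v in cv2.minAreaRect(np.c_[x[k],y[k]].astype(np.float32))])
    m=(z>70)&(z<100)&(np.hypot(x-589,y-76)<20); print(n,"bottle top",m.sum(),x[m].mean().round(1),y[m].mean().round(1),z[m].max().round(1))
    m=(z>55)&(z<90)&(x>380)&(x<525)&(y>250)&(y<315); 
    if m.sum()>20:
        l=cv2.fitLine(np.c_[x[m],y[m]].astype(np.float32),cv2.DIST_HUBER,0,.01,.01).ravel(); print("gate dir",l, "angle from -y(4.5deg turned):", np.degrees(np.arctan2(l[1],l[0])))
E
for t in timer red_dish slide_box; do python3 -c "
from h import *
print('$t',vision.find_in('top','$t')[:1] if not vision.grab_frame('top') is None else 0)"; done
```

```text
time_s: 19.42
ee_pos: [404.0, 325.1, 261.1]
ee_rot: [-179.9, 0.1, 98.6]
force: [-1.3, 1.3, 9.1]
gripper_width: 12.6
tcp [403.96 325.07 261.12] [-1.7985e+02  7.0000e-02  9.8590e+01]
top_n 37 [array([570.5, 166.7]), array([ 8.3, 18.6]), np.float64(89.7)]
top_n 39 [array([572.4, 152. ]), array([19. ,  8.2]), np.float64(9.9)]
top_n 40 [array([566.2, 229.6]), array([19.9,  8.1]), np.float64(7.7)]
top_n 36 [array([564.3, 243.7]), array([18.6,  6.2]), np.float64(0.1)]
top_n bottle top 38 587.2 77.6 87.3
gate dir [9.7966051e-01 2.0066200e-01 4.8112289e+02 2.9400565e+02] angle from -y(4.5deg turned): 11.575674
scene_n 66 [array([565.3, 234.6]), array([21.6, 21.9]), np.float64(7.8)]
scene_n 68 [array([571.8, 158.4]), array([19.2, 23.6]), np.float64(1.1)]
scene_n bottle top 40 586.7 73.7 86.8
gate dir [9.8442727e-01 1.7579217e-01 4.5160837e+02 2.8692834e+02] angle from -y(4.5deg turned): 10.124761
timer [{'location': [453.8, 486.3, 13.8], 'p': 0.67}]
red_dish []
slide_box [{'location': [598.0, 476.7, 40.7], 'p': 0.98}]
```

View pics/sc_n.png

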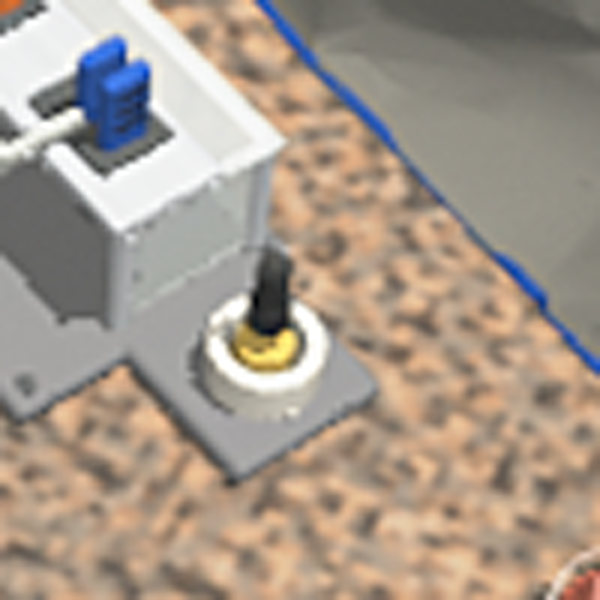

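```bash
python3 -c "
from workcell import ticket
print(ticket.job_done())"
```

```text
the job is handed in; nothing more can be done
None
```

I carried out all the steps and handed the job in at about 20 s, with the gate held open by its post. No verdict was reported, so what follows is from my last checks.

- **Bottle:** it stands upright in the ring, let go. Its top is about 87 mm above the bench (86 expected). My circle fits of the released bottle put it up to 4.8 mm off the ring's centre, but only part of it was visible. The 31 mm ring leaves it about 2.5 mm of play.
- **Catches:** I squeezed orange first, then blue. Each closed to 21.6 mm over lug and tab (22 mm is fully squeezed). At the end both pairs were still about 14–15 mm apart between centres, which means squeezed.
- **Gate:** it is past the detent at about 1.47 rad, measured from the depth images. The fingers grip the post at 45 N and the pose held steady. The vertical wrist force reading crept up to 9 N, far below the limit.
- **Bystanders:** the top-camera finder put the timer and blue box within about 7 and 4 mm of where they started. It missed the red dish in that last check, but the dish looks unmoved in the final pictures.
- **Disagreement:** the wrist camera and the other two differed by about 3 mm in x. I allowed for it by working from relative measurements.

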